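# Unlatch the case with the red safety tab

### The arm

A 7-joint arm with a two-finger parallel gripper is mounted at the origin on a cart in front of the work surface, level with it; the furniture and walls round the work are solid. World frame = base frame: x ahead of the robot, y to its left, z up, the work surface at z = 0. Lengths are in m, angles in degrees, forces in N, time in s.
With the tool pointing down it reaches from about 0.425 to 0.875 m from the base axis. Payload 4.7 kg.
Tool frame: the origin (TCP) lies at the centre of the arm's flange, where the gripper is bolted on; the fingertips stand 182 mm ahead of it and the grasp point (between the pads) lies 164 mm ahead of it; z points along the fingers, y is the line along which they close (so a half turn about z gives the same grasp; the last joint's range is limited). The gripper opens to 87 mm and grips with 3 to 60 N. Pads are 19 mm wide; open, the fingers measure 117 mm over their backs; the gripper's body (75 mm by 190 mm) begins 51 mm behind the grasp point.
Start: joints at [-64.91, 18.392, -4.016, 83.108, 1.295, 78.541, -3.26], TCP at [0.267, 0.592, 0.405] pointing down, gripper open.
Joint ranges: [-163.93, 163.93], [-17.29, 119.83], [-79.2, 71.16], [3.27, 140.29], [-89.18, 269.18], [5.43, 117.66], [-154.24, 154.24]. Speed limits (degrees/s): [147.25, 147.25, 180, 180, 180, 180, 180].

### API

Orientations are given as [roll, pitch, yaw] about the fixed x, y, z axes, in that order (R = Rz(yaw) Ry(pitch) Rx(roll)).
In Python, from cell import env gives the robot as it stands. The module is installed in compiled form; this text tells all that it offers.
- The arm moves only by the tool step_arm, never from a script. Its argument "steps" is one flat list of numbers, 5 for each row, row after row: the opening, from 0 (shut) to 1 (fully open), then the shift along the tool's x, y, z in mm, then the turn about the tool's z in degrees. In form: [grip, dx, dy, dz, roll, grip, dx, dy, dz, roll, ...]. A call has 1 to 12 rows; each row shifts and turns the commanded pose from where the row before left it, along the tool's axes as they then stand; what a row does not reach is not made up. A row lasts 1/8 s, in which the tool goes at most 62.5 mm and 10.7 degrees, less where a joint would pass 70% of its speed; a pose out of reach is approached as far as the arm can. A call with a gripper value outside its range is refused whole. The fingers move at their own pace and stop on an object; "grip_force" is the grip in N (left out, the last holds). Time passes only in rows, so rows that do not move let the fingers close. It gives the time, the measured TCP pose, the force, the opening and the grip force at its end, in the units of the state.
- env.get_obs(): the state, without advancing time (a new reading comes with each control period).
- env.read_camera(name): name is "scene" or "top"; returns a dict with "image" (420x560x3 uint8, red, green, blue), "camera_matrix" (3x3 intrinsics, pixels), "distortion" ([k1, k2, p1, p2, k3] as OpenCV has them; the pictures are not rectified), "R" (3x3) and "t" (3): a world point X has camera coordinates R X + t. Camera axes: x right, y down, z forward; pixel columns grow to the right and rows downward; lengths in m; the calibration is good to about 2 mm. A picture is of the moment at which its call begins. There is no depth.
- env.sign_off(): hands the job in; it is judged then, once.
The state is a dict: "time_s": time; "qpos": joint angles; "joint_velocities": joint speeds; "effort": joint torques, N m; "tool_pos": TCP position; "tool_rot": TCP orientation; "force": force on the tool from outside, world axes, zero at the start; "wrist_torque": the same for the moment, N m; "grip_width": finger opening in m; "grasp_force": force on a finger pad.
Only numpy, scipy, OpenCV 4.12 (cv2) and the standard library are available. Lean on these libraries where they do the work, as an engineer would, in place of code of your own. Each camera call takes 0.05 s, during which the arm holds its last target. There are 200 camera calls.

### The job

Unlatch the blue case that has the red safety tab: first slide its red tab sideways as far as it goes, off the catch, then swing the catch lever up by its black grip until it stands nearly upright, and let go. Leave the other blue case, the one with the yellow tab, alone.

Things in the scene. Friction and masses are not known exactly. Their poses are not given: they have to be found in the camera images.
- case_red: The blue case to unlatch, 120 x 190 x 44 mm (x, y, z), fixed to the bench, with a catch on its lid locked by a red tab. Origin: centre of its underside. Axes, also for the offsets below: x from its front (robot side) to its back, y to its left, z up; turned up to 15 degrees. Front wall at x = -60 mm; nothing over 20 mm tall lies in front of it.
- red_tab (a joint): Slide of the red tab, left of the lever, m: near 0 locked (its tongue covers the lever), grows as it moves to case_red's +y; lever free from 0.014, stop at 0.022. 2 N friction, stays where left. Upright thumb piece 18 mm in x, 12 in y, z = 60 to 86, centre at (-40, 40 + slide, 73) mm; below it tab and lever reach z = 63.
- red_catch (a joint): Hinge of the steel lever, rad: 0 flat, stop at 1.4 up; axis along y at x = -5, z = 53 mm of case_red; grip end swings up and back. Blocked while the tab is locked; else 1 to 2 N lift it, and it stays. Black grip at its end, in front of the case: 24 mm wide in y, 12 thick, x = -108 to -78, centre (-93, 0, 53), free below; a claw hangs at x = -69.
- case_yellow: A second blue case, same size, frame and catch, fixed beside the first (either side), but with a yellow tab. Leave it alone. Origin: centre of its underside. (At the right a lamp hangs low over the saw: draw the arm in before swinging it past there.)

How it is judged:
By the outcome, as a careful person would: the job done as asked, in the order asked, and still so for the second after the job is handed in, with the robot touching nothing.
It also fails if it takes over 48 s, if anything falls off the work surface, if the arm or the gripper's body presses on something with over 40 N, if the wrist force passes 120 N, or if a joint passes its speed limit or range.

## Working session

There is one attempt and no reset: what is moved stays moved. The work goes in short steps, Python scripts to look and compute and a tool call to move; the robot and the scene stay as the last step left them, time stands still between calls to the robot, and variables do not carry over. Pictures are saved under pics/ and viewed, at most 10 in all, crops included, and the job is handed in when it is done.

Besides the shell and the picture viewer there is one more tool, called after "Call:" as a command line: name --argument value ..., lists and objects as JSON in quotes. step_arm: Moves the arm, as the interface text tells. Its arguments: {"type":"object","properties":{"steps":{"type":"array","items":{"type":"number"}},"grip_force":{"type":"number"}},"required":["steps"]}

```bash
mkdir -p pics
cat > h.py <<'E'
import numpy as np,cv2,json
from cell import env
def cam(n,save=None):
    c=env.read_camera(n); 
    if save: cv2.imwrite(save,c['image'][:,:,::-1])
    return c
def ray(c,px):
    K=np.array(c['camera_matrix']);R=np.array(c['R']);t=np.array(c['t'])
    u=cv2.undistortPoints(np.array([[px]],float),K,np.array(c['distortion']))[0,0]
    return -R.T@t, R.T@np.array([u[0],u[1],1.])
def onz(c,px,z):
    o,d=ray(c,px); return o+d*(z-o[2])/d[2]
def tri(c1,p1,c2,p2):
    o1,d1=ray(c1,p1);o2,d2=ray(c2,p2)
    s=np.linalg.lstsq(np.c_[d1,-d2],o2-o1,rcond=None)[0]
    a=o1+d1*s[0];b=o2+d2*s[1]
    return (a+b)/2,np.linalg.norm(a-b)
def proj(c,X):
    R=np.array(c['R']);t=np.array(c['t'])
    return cv2.projectPoints(np.array(X,float).reshape(-1,3),cv2.Rodrigues(R)[0],t,np.array(c['camera_matrix']),np.array(c['distortion']))[0].reshape(-1,2)
E
python3 - <<'E'
from h import *
for n in('scene','top'):
    c=cam(n,f'pics/{n}0.png');print(n,-np.array(c['R']).T@np.array(c['t']))
print(env.get_obs())
E
```

```text
scene [ 0.21408774 -0.51624613  0.39162602]
top [0.46893394 0.18715504 0.92665731]
{'time_s': 0.1, 'qpos': array([-64.91252851,  18.43663122,  -4.01537377,  83.16767213,
         1.29614144,  78.54235396,  -3.25997558]), 'joint_velocities': array([-0.07623673, -0.16642835, -0.08996365, -0.14716588, -0.05428299,
        0.00062753, -0.05736551]), 'effort': array([-6.22723619e-04, -4.92571449e+01, -4.06154757e-01, -3.13398135e+01,
       -6.41051307e-02,  3.95758613e-02,  8.02940144e-05]), 'tool_pos': array([0.26723325, 0.59232663, 0.40375209]), 'tool_rot': array([-1.79898640e+02,  6.67468232e-03,  1.55722226e+02]), 'force': array([ 1.15850661,  1.28958598, -0.48997189]), 'wrist_torque': array([-0.05046677,  0.02972114, -0.06047379]), 'grasp_force': 0.0, 'grip_width': 0.08674566556179353}
```

View pics/scene0.png

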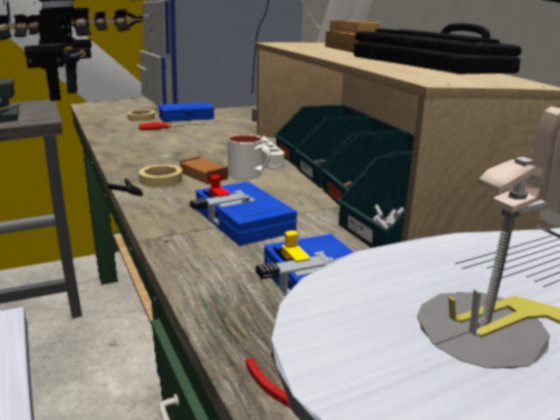

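View pics/top0.png

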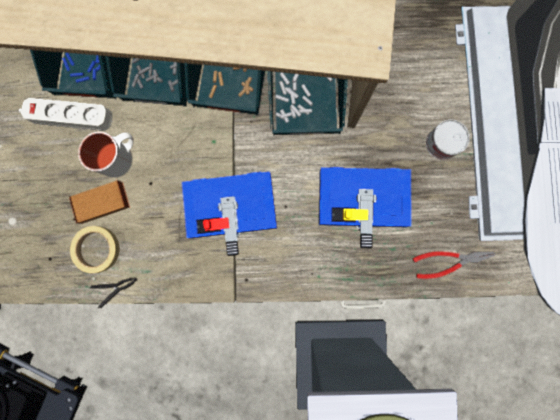

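The scene view shows the red-tab case (tab at about 216,187, grip at 200,203) and, nearer the camera, the yellow one. In the top view the red case is at about (230,205) with its tab at (212,225) and grip at (232,248). The yellow case is to its right, at about (365,198).

Run:
```python
from h import *
def comps(m,minA):
    n,l,s,ce=cv2.connectedComponentsWithStats(m.astype(np.uint8))
    return [(s[i].tolist(),ce[i].round(1),l==i) for i in range(1,n) if s[i,4]>=minA]
C={}
for n in('top','scene'):
    c=C[n]=cam(n);h=cv2.cvtColor(c['image'],cv2.COLOR_RGB2HSV).astype(int);H,S,V=h[...,0],h[...,1],h[...,2]
    for nm,m in(('blue',(H>105)&(H<130)&(S>150)&(V>60)),('red',((H<6)|(H>174))&(S>190)&(V>100)),('dark',(V<50))):
        for s,ce,mm in comps(m,25 if nm!='blue' else 800):
            x,y,w,hh,a=s
            if n=='top' and not(170<x<430 and 150<y<270): continue
            if n=='scene' and not(180<x<350 and 165<y<300): continue
            r=cv2.minAreaRect(np.argwhere(mm)[:,::-1].astype(np.float32))
            print(n,nm,s,ce,np.round(r[0],1),np.round(r[1],1),round(r[2],1))
            if n=='top' and nm=='blue':
                b=cv2.boxPoints(r); P=np.array([onz(c,p,.044) for p in b]);print(P.round(4).tolist(),P.mean(0).round(4),np.linalg.norm(np.diff(P,axis=0),axis=1))
            if n=='top' and nm=='red': print(onz(c,ce,.086),onz(c,ce,.063))
            if n=='top' and nm=='dark': print(onz(c,r[0],.059))
for n,b in(('top',(170,160,290,265)),('scene',(180,165,300,245))):
    x0,y0,x1,y1=b;im=C[n]['image'][y0:y1,x0:x1,::-1]
    cv2.imwrite(f'pics/{n}1.png',cv2.resize(im,None,fx=6 if n=='scene' else 5.5,fy=6 if n=='scene' else 5.5,interpolation=cv2.INTER_CUBIC))
```

```text
top blue [319, 167, 92, 60, 4241] [366.6 194. ] [365.  196.3] [91.2 57.8] 1.2
[[0.5149, 0.1279, 0.044], [0.6368, 0.1217, 0.044], [0.6283, -0.0703, 0.044], [0.5066, -0.0615, 0.044]] [0.5716 0.0295 0.044 ] [0.12210112 0.19227525 0.12205464]
top blue [182, 172, 94, 66, 4099] [230.1 201.6] [228.1 204.2] [57.2 89.7] 83.3
[[0.6133, 0.419, 0.044], [0.6308, 0.2287, 0.044], [0.5105, 0.217, 0.044], [0.4925, 0.4045, 0.044]] [0.5617 0.3173 0.044 ] [0.19109488 0.12086075 0.18837794]
top red [203, 218, 25, 13, 239] [214.1 224. ] [215.1 224. ] [11.4 24.2] 83.7
[0.517954   0.33926381 0.086     ] [0.51929517 0.34342543 0.063     ]
top red [417, 253, 41, 7, 90] [436.  254.6] [436.9 255. ] [ 5.1 40.3] 85.7
[ 0.44752732 -0.09854171  0.086     ] [ 0.44694165 -0.10635824  0.063     ]
top red [417, 265, 40, 13, 94] [437.4 272.9] [437.1 272.7] [ 5.5 40.5] 75.6
[ 0.411712   -0.09949992  0.086     ] [ 0.41014643 -0.10734267  0.063     ]
top dark [198, 220, 6, 13, 28] [200.3 226.2] [200.5 225.9] [11.8  4.3] 83.7
[0.51622636 0.37249618 0.059     ]
scene blue [215, 182, 81, 63, 3053] [254.6 216. ] [252.3 218.2] [81.6 57.8] 31.0
scene red [210, 174, 10, 9, 66] [215.1 177.5] [214.5 178. ] [8. 9.] 90.0
scene red [210, 186, 18, 10, 107] [217.8 190.4] [218.1 191. ] [16.7  8. ] 35.5
scene dark [191, 202, 17, 7, 90] [198.8 205.1] [199. 205.] [16.  6.] 0.0
scene dark [275, 249, 11, 12, 37] [279.9 253.4] [281.2 253.2] [14.8  4.2] 45.0
scene dark [256, 267, 24, 12, 162] [267.5 273. ] [267.4 273.3] [23.5 10.5] 6.0
```

View pics/top1.png

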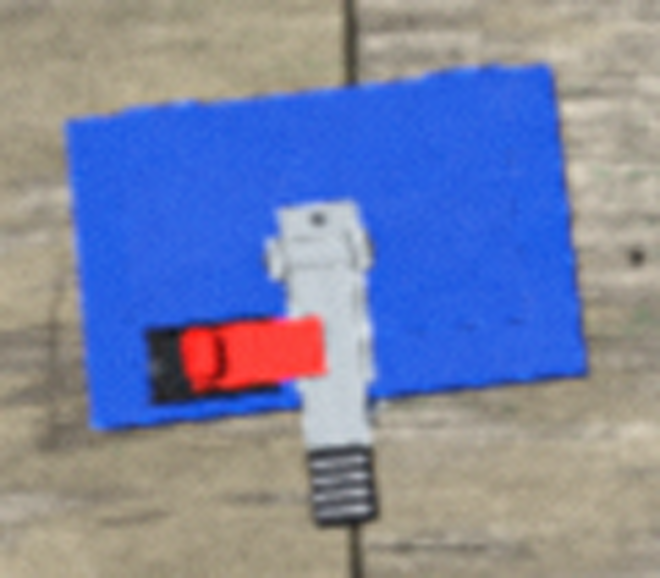

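View pics/scene1.png

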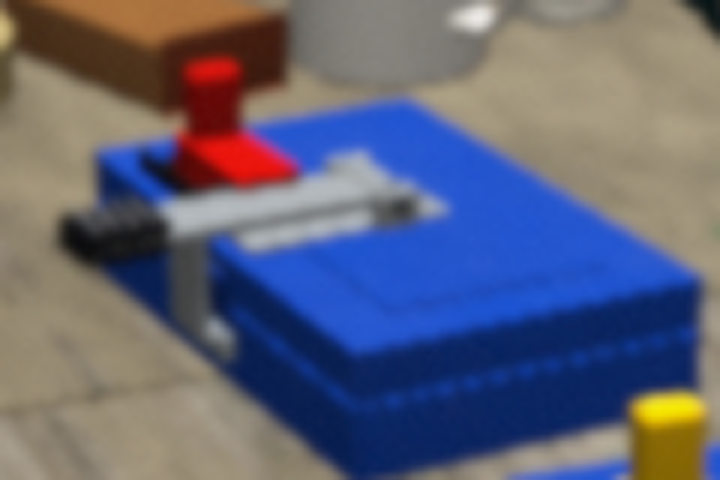

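The close-ups show the thumb piece top at top (206,225) / scene (215,176), and the black grip at top (232,248) / scene (198,203), with the tongue over the lever. The case yaw comes out near 5.4°. I'll triangulate the two points and check them.

Run:
```python
from h import *
a=cam('top');b=cam('scene')
print('thumb',tri(a,(206.4,225.5),b,(215.3,177)))
print('grip',tri(a,(232.4,248.2),b,(199,203.8)))
y=np.deg2rad(5.4);R=np.array([[np.cos(y),-np.sin(y),0],[np.sin(y),np.cos(y),0],[0,0,1]]);o=np.array([.5617,.3173,0])
for p in((-40,40,86),(-93,0,59),(-60,95,44),(60,-95,44)):
    X=o+R@np.array(p)/1e3;print(p,X.round(4),proj(a,X).round(1),proj(b,X).round(1))
ob=env.get_obs();print(ob['tool_pos'],ob['tool_rot'],ob['time_s'])
```

```text
thumb (array([0.51704519, 0.35459116, 0.08403715]), np.float64(0.003511380594596168))
grip (array([0.46948054, 0.30743709, 0.05325828]), np.float64(0.0007354023261686113))
(-40, 40, 86) [0.5181 0.3534 0.086 ] [[207.1 224.1]] [[215.1 176.1]]
(-93, 0, 59) [0.4691 0.3085 0.059 ] [[231.5 248.2]] [[198.3 200.7]]
(-60, 95, 44) [0.493  0.4062 0.044 ] [[186.1 237.6]] [[194.9 189.8]]
(60, -95, 44) [0.6304 0.2284 0.044 ] [[269.5 170.8]] [[297.  210.7]]
[0.26729156 0.59242349 0.40437852] [-1.79961782e+02  4.72879472e-03  1.55719559e+02] 0.3
```

Call:
step_arm --steps '[1,-41,-14.2,0,0,1,-41,-14.2,0,0,1,-41,-14.2,0,0,1,-41,-14.2,0,0,1,-41,-14.2,0,0,1,-41,-14.2,0,0,1,-41,-14.2,0,0,1,-40,-14.2,0,0,1,0,0,0,-9.9,1,0,0,0,-9.9,1,0,0,0,-9.9,1,0,0,0,0]' --grip_force 15

```text
time_s: 1.8
tool_pos: [0.5187, 0.3544, 0.4047]
tool_rot: [180.0, -0.0, -174.7]
force: [0.4, -0.0, 0.1]
grip_width: 0.0869
grasp_force: 0.0
```

Call:
step_arm --steps '[1,0,0,30,0,1,0,0,30,0,1,0,0,30,0,1,0,0,30,0,1,0,0,20,0,1,0,0,11,0,1,0,0,0,0]'

```text
time_s: 2.68
tool_pos: [0.5187, 0.3545, 0.2534]
tool_rot: [-180.0, -0.0, -174.6]
force: [0.5, 0.6, -0.4]
grip_width: 0.0869
grasp_force: 0.0
```

Run:
```python
from h import *
b=cam('scene');im=b['image'][120:240,150:310,::-1]
cv2.imwrite('pics/s2.png',cv2.resize(im,None,fx=4.5,fy=4.5,interpolation=cv2.INTER_CUBIC))
print(env.get_obs()['tool_pos'],env.get_obs()['force'])
```

```text
[0.51896051 0.35466918 0.25434518] [-0.2731675  -0.81751506 -0.20076639]
```

View pics/s2.png

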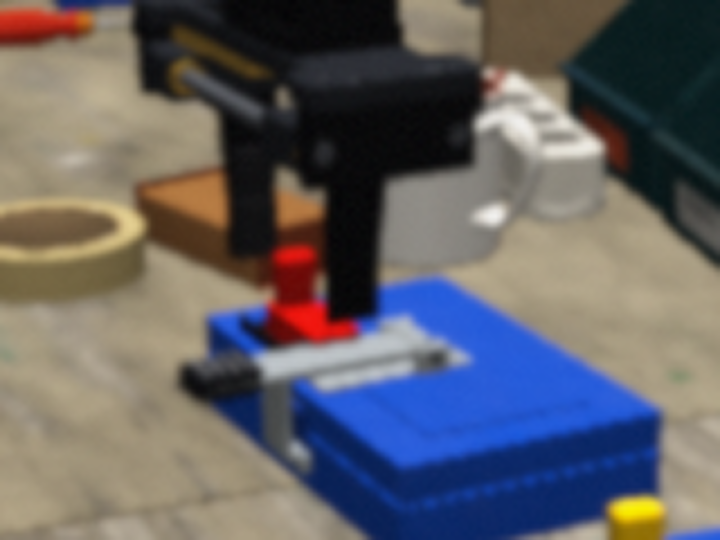

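The fingers straddle the red thumb piece (crop 295,270) and hang clear above the tab and lever. Next I close on it.

Call:
step_arm --steps '[0,0,0,0,0,0,0,0,0,0,0,0,0,0,0,0,0,0,0,0,0,0,0,0,0,0,0,0,0,0]' --grip_force 15

```text
time_s: 3.48
tool_pos: [0.5187, 0.3545, 0.2537]
tool_rot: [-180.0, -0.0, -174.6]
force: [0.2, -0.1, -0.2]
grip_width: 0.0348
grasp_force: 0.0
```

Call:
step_arm --steps '[0,0,0,0,0,0,0,0,0,0,0,0,0,0,0,0,0,0,0,0,0,0,0,0,0,0,0,0,0,0]'

```text
time_s: 4.22
tool_pos: [0.5186, 0.3548, 0.2538]
tool_rot: [180.0, 0.0, -174.6]
force: [-0.5, 2.1, -1.0]
grip_width: 0.0121
grasp_force: 15.0
```

Gripped at 12 mm, which matches the thumb piece. Now I slide it towards +y.

Call:
step_arm --steps '[0,0,4,0,0,0,0,4,0,0,0,0,4,0,0,0,0,4,0,0,0,0,3,0,0,0,0,1,0,0,0,0,0,0,0]'

```text
time_s: 5.1
tool_pos: [0.5168, 0.3746, 0.2538]
tool_rot: [180.0, 0.0, -174.6]
force: [-0.9, -0.5, -0.1]
grip_width: 0.0116
grasp_force: 15.0
```

Call:
step_arm --steps '[0,0,1,0,0,0,0,1,0,0,0,0,1,0,0,0,0,0,0,0]'

```text
time_s: 5.6
tool_pos: [0.5168, 0.3764, 0.2537]
tool_rot: [-179.9, -0.0, -174.6]
force: [-1.1, -4.6, 1.9]
grip_width: 0.0117
grasp_force: 15.0
```

Call:
step_arm --steps '[0,0,1,0,0,0,0,1,0,0,0,0,0,0,0]'

```text
time_s: 5.98
tool_pos: [0.5169, 0.3769, 0.2537]
tool_rot: [-179.7, -0.1, -174.7]
force: [-1.2, -8.3, 4.4]
grip_width: 0.0118
grasp_force: 15.0
```

At the stop: about 22.5 mm of travel, with the force rising. Release, rise and go over the grip.

Call:
step_arm --steps '[0.5,0,-1,0,0,0.5,0,0,0,0,0.5,0,0,0,0,0.5,0,0,0,0,0.7,0,0,-25,0,0.7,0,0,-25,0,0.7,18,-22,0,0,0.7,18,-22,0,0,0.7,18,-21,0,0,0.7,0,0,0,0,0.7,0,0,0,0]'

```text
time_s: 7.35
tool_pos: [0.469, 0.3093, 0.3042]
tool_rot: [179.9, 0.1, -174.6]
force: [-0.3, -0.1, -0.5]
grip_width: 0.0606
grasp_force: 0.0
```

Run:
```python
from h import *
im=[cam(n)['image'] for n in('scene','top')]
A=cv2.resize(im[0][100:240,150:310,::-1],(640,560)) [:, :400]
B=cv2.resize(im[1][150:290,170:270,::-1],(400,560))
cv2.imwrite('pics/s3.png',np.hstack([A,B]));o=env.get_obs();print(o['tool_pos'],o['tool_rot'],o['grip_width'])
```

```text
[0.46906304 0.30953398 0.30392742] [ 1.79957507e+02  4.00669626e-02 -1.74530035e+02] 0.061045074466136086
```

View pics/s3.png

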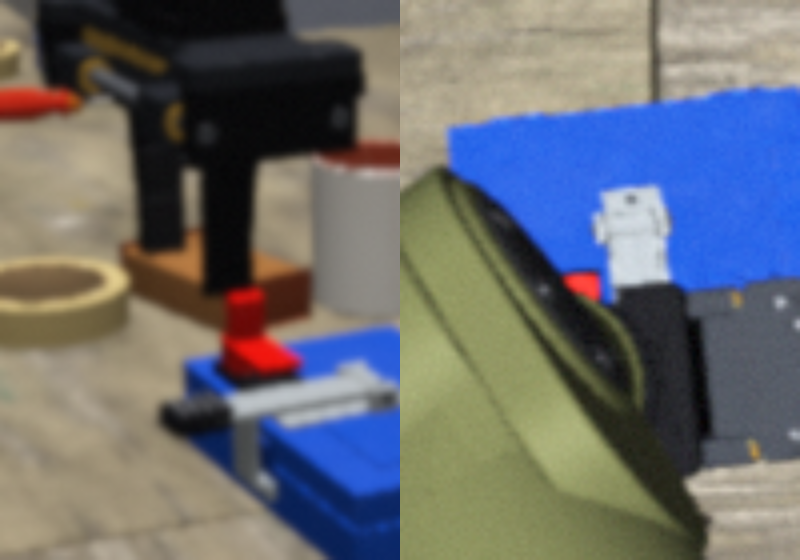

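The tab now sits clear of the lever (red at crop 245,335, no longer overlapping it), and the gripper is over the black grip. Next I descend and grasp it lightly.

Call:
step_arm --steps '[0.7,0,-1,25,0,0.7,0,0,25,0,0.7,0,0,25,0,0.7,0,0,11,0,0,0,0,0,0,0,0,0,0,0,0,0,0,0,0,0,0,0,0,0,0,0,0,0,0,0,0,0,0,0,0,0,0,0,0,0,0,0,0,0]' --grip_force 15

```text
time_s: 8.95
tool_pos: [0.4689, 0.3086, 0.2183]
tool_rot: [179.9, 0.1, -174.5]
force: [0.5, 5.1, 1.5]
grip_width: 0.0237
grasp_force: 15.0
```

Call:
step_arm --steps '[0,-0.9,0,-12.3,0,0,-2.6,0,-12,0,0,-4.2,0,-11.6,0,0,-5.8,0,-10.9,0,0,0,0,0,0]'

```text
time_s: 9.57
tool_pos: [0.4818, 0.3098, 0.265]
tool_rot: [179.9, -0.1, -174.5]
force: [-1.7, 5.0, 2.0]
grip_width: 0.0238
grasp_force: 15.0
```

Low forces, and the motion follows the arc. I carry on.

Call:
step_arm --steps '[0,-7.2,0,-10,0,0,-8.6,0,-8.8,0,0,-9.7,0,-7.6,0,0,-10.7,0,-6.1,0,0,-11.4,0,-4.6,0,0,-10.2,0,-2.6,0,0,0,0,0,0]'

```text
time_s: 10.45
tool_pos: [0.5396, 0.3153, 0.3041]
tool_rot: [179.9, -0.1, -174.5]
force: [-0.0, 4.5, 0.5]
grip_width: 0.0238
grasp_force: 15.0
```

Run:
```python
from h import *
b=cam('scene');im=b['image'][100:250,150:330,::-1]
cv2.imwrite('pics/s4.png',cv2.resize(im,None,fx=4,fy=4,interpolation=cv2.INTER_CUBIC))
```

```text
(no output)
```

View pics/s4.png

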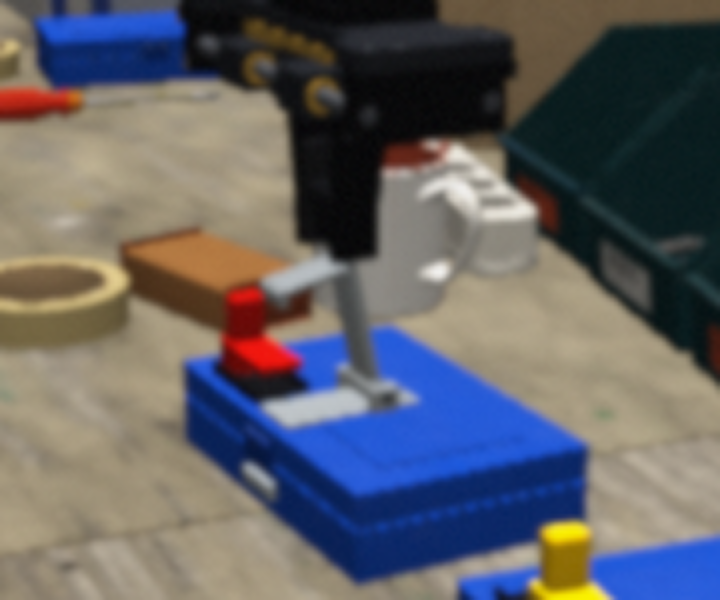

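The lever stands almost upright in the fingers (crop 360,310) with its claw off the keeper. Now I release and rise clear.

Call:
step_arm --steps '[0.7,0,0,0,0,0.7,0,0,0,0,0.7,0,0,0,0,0.7,0,0,0,0,0.7,0,0,0,0,0.7,0,0,-20,0,0.7,0,0,-30,0,0.7,0,0,-30,0,0.7,30,0,-10,0,0.7,40,0,0,0,0.7,40,0,0,0,0.7,0,0,0,0]'

```text
time_s: 12.0
tool_pos: [0.4281, 0.3044, 0.3962]
tool_rot: [179.9, 0.1, -174.4]
force: [0.4, -0.6, -0.7]
grip_width: 0.0613
grasp_force: 0.0
```

Run:
```python
from h import *
b=cam('scene');im=b['image'][100:250,150:330,::-1]
cv2.imwrite('pics/s5.png',cv2.resize(im,None,fx=4,fy=4,interpolation=cv2.INTER_CUBIC))
```

```text
(no output)
```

View pics/s5.png

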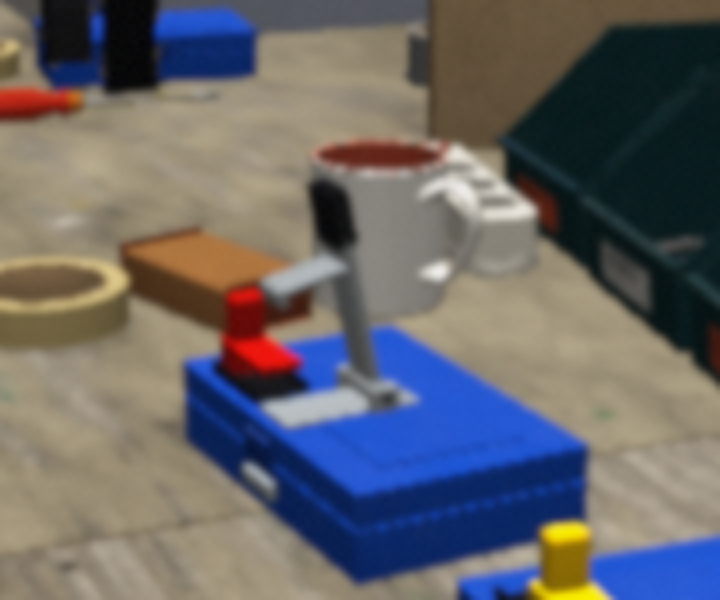

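The lever stays nearly upright on its own (grip at crop 333,212). The tab is still slid off and the gripper is clear.

```bash
python3 -c "
from cell import env
print(env.sign_off())"
```

```text
the job is handed in; nothing more can be done
None
```

The red-tab case is unlatched and handed in at about 12 s: I slid the red tab to its stop, swung the lever up to about 1.37 rad (nearly upright) and let go, and never touched the yellow case; sign-off returned no verdict.

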